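Zero the dial thickness gauge on the master block

TASK

Slide one end of the long pale wooden master block in under the domed plunger of the dial thickness gauge so that it lies flat on the steel anvil, let go of it, and then turn the gauge's black bezel until its red zero mark stands at the tip of the needle, within one small division. The gauge is delicate: hold the bezel with a light grip, no more than about 15 N, never push hard on the gauge or its plunger, and leave the other things on the bench where they lie.

Things in the scene. Friction and masses are not known exactly. Their poses are not given: they have to be found in the camera images.
- gauge: Dial thickness gauge fixed to the bench, dial facing up. Origin on the bench under the plunger axis, z up; its open front is -x, the steel column (22 mm thick) stands at x = +95 mm and rises to z = 227 mm, past the dial. Green base from x = -58 to +124 mm, 112 mm wide, 22 mm high. Arm and stem sleeve begin at z = 86 mm, the round indicator housing (55 mm across) at z = 110 mm.
- anvil: Ground steel table of the gauge that the work lies on, 98 mm (x -52 to +46 mm) by 64 mm (y), axes as the gauge's. Origin at its top face on the plunger axis; set to a different height each time (35.5 to 36.5 mm above the bench). Fixed during the job.
- plunger_tip (a point): Lowest point of the plunger's domed steel button (sphere of radius 14 mm), on the plunger axis; 63 mm above the bench hanging free, so about 3 mm below the top of the master block on the anvil. The block's top edge, pushed in from the front along the gauge's +x, rides the dome up.
- plunger (a joint): Lift of the spring plunger in m: 0 hanging free, 0.010 at most; spring about 1.2 N plus 0.12 N/mm. 0.0024 to 0.0036 when the master block lies flat under it. The needle is geared to it: one turn clockwise (seen from above) for 10 mm.
- dial_centre (a point): Centre of the dial on the bezel's axis (= plunger axis), 154.5 mm above the bench. The bezel is a black knurled rim, 62 mm across, from 142 to 158 mm above the bench, closed by a clear face; grip it from above on opposite sides, fingertips no lower than 125 mm. It turns both ways without end, friction 0.05 N m, and stays where left. It starts 120 to 180 deg from its goal; a wide hand cannot swing past the column, so regrasp.
- zero_mark (a point): The bezel's red zero mark on the scale, a point 22 mm from the dial centre; it goes round with the bezel.
- needle_tip (a point): Tip of the long thin end of the black needle (its short tail is thicker), 22 mm from the dial centre; points to the gauge's -x side when the plunger hangs free and moves round clockwise as the plunger is lifted. The needle does not turn with the bezel.
- master_block: Pale planed wooden block, 38 mm (x) by 130 mm (y, its length) by 30 mm (z), 0.08 kg, lying on the bench. Origin at the centre of its underside. One end goes under the plunger, about 25 mm past the plunger axis, so that its middle lies on the anvil's front half.
- walnut_block: Reddish-brown block, 60 x 85 x 19 mm, origin at the centre of its underside; stays where it is. It and the master block may lie in either place.
- sanding_block: Brown cork sanding block, 66 x 117 x 31 mm, origin under its centre; stays where it is.
- tape_measure: Yellow and black tape measure, 36 x 122 x 66 mm, origin under it; stays where it is.
There are look-alikes about, which are no part of the job. Of the things that look like the master_block, the largest one is meant.

How it is judged:
By the outcome, as a careful person would: the job done as asked, in the order asked, and still so for the second after the job is handed in, with the robot touching nothing.
It also fails if it takes over 72 s, if anything falls off the work surface, if the arm or the gripper's body presses on something with over 40 N, if the wrist force passes 120 N, or if a joint passes its speed limit or range.

ROBOT

A 7-joint arm with a two-finger parallel gripper is mounted at the origin on a cart in front of the work surface, level with it; the furniture and walls round the work are solid. World frame = base frame: x ahead of the robot, y to its left, z up, the work surface at z = 0. Lengths are in mm, angles in rad, forces in N, time in s.
With the tool pointing down it reaches from about 400 to 850 mm from the base axis. Payload 6.9 kg.
Tool frame: the origin (TCP) lies at the very end of the fingers, on their centre line; the grasp point (between the pads) lies 19 mm behind it; z points along the fingers, y is the line along which they close (so a half turn about z gives the same grasp; the last joint's range is limited). The gripper opens to 85 mm and grips with 20 to 120 N. Pads are 22 mm wide; open, the fingers measure 114 mm over their backs; the gripper's body (76 mm by 85 mm) begins 54 mm behind the grasp point. The pads swing forward as they close: fully open they stand 13 mm farther back than shut.
Start: joints at [1.25, 0.507, -0.238, 1.5, 0.126, 1.149, -0.155], TCP at [258.126, -569.194, 231.275] pointing down, gripper open.
Joint ranges: [-3.08, 3.08], [-0.24, 2.05], [-1.43, 1.35], [0, 2.5], [-1.52, 4.66], [0.17, 1.96], [-2.89, 2.89]. Speed limits (rad/s): [2.39, 2.39, 3.14, 3.14, 3.14, 3.14, 3.14].

INTERFACE

Orientations are given as a unit quaternion [w, x, y, z].
In Python, from station import r gives the robot as it stands. The module is installed in compiled form; this text tells all that it offers.
- The arm moves only by the shell command python3 -m creep 'ROWS'. ROWS is JSON, a list that holds one entry, the list of rows, each a list of 7 numbers: the shift along the tool's x, y, z normalised to -1 to 1, where 1 is 0.25 m, then the turn, a rotation vector about the tool's x, y, z normalised to -1 to 1, where 1 is 30 degrees, then the opening, from -1 (shut) to 1 (fully open). A call has 1 to 20 rows; each row shifts and turns the commanded pose from where the row before left it, along the tool's axes as they then stand; what a row does not reach is not made up. A row lasts 1/12 s, in which the tool goes at most 41.7 mm and 7.16 degrees, less where a joint would pass 70% of its speed; a pose out of reach is approached as far as the arm can. A call with a number of a shift or a turn outside -1 to 1 is refused whole. A call with a gripper value outside its range is refused whole. The fingers move at their own pace and stop on an object; the grip force is fixed at half the most. Time passes only in rows, so rows that do not move let the fingers close. It gives the time, the measured TCP pose, the force, the opening and the grip force at its end, in the units of the state.
- r.get_obs(): the state, without advancing time (a new reading comes with each control period).
- r.capture(name): name is "scene" or "top"; returns the picture (420x560x3 uint8, red, green, blue); there is no depth.
- r.get_calibration(name): a dict with "fov_y" (degrees; the focal length in pixels is half the picture's height over the tangent of half this angle, whatever the lens; pixels are square), "cx", "cy" (the principal point, pixels), "distortion" ([k1, k2, p1, p2, k3] as OpenCV has them; the pictures are not rectified), "world_from_camera" (4x4, takes a point from camera to world coordinates). Camera axes: x right, y up, looking along -z (the intrinsics and any distortion apply to the point x, -y, -z); pixel columns grow to the right and rows downward; lengths in mm; the calibration is good to about 2 mm. A picture is of the moment at which its call begins. get_calibration takes no time and is no camera call.
- r.hand_in(): hands the job in; it is judged then, once.
The state is a dict: "t": time; "joints": joint angles; "qvel": joint speeds; "joint_efforts": joint torques, N m; "tool_pos": TCP position; "tool_rot": TCP orientation; "ft_force": force on the tool from outside, world axes, zero at the start; "torque": the same for the moment, N m; "grip_width": opening from 0.0 (shut) to 1.0 (fully open); "grasp_force": force on a finger pad.
Only numpy, scipy, OpenCV 4.12 (cv2) and the standard library are available. Lean on these libraries where they do the work, as an engineer would, in place of code of your own. Each camera call takes 0.05 s, during which the arm holds its last target. There are 200 camera calls.

## Working session

There is one attempt and no reset: what is moved stays moved. The work goes in short steps, Python scripts to look and compute and a shell command to move; the robot and the scene stay as the last step left them, time stands still between calls to the robot, and variables do not carry over. Pictures are saved under pics/ and viewed, at most 10 in all, crops included, and the job is handed in when it is done.

```bash
ls; mkdir -p pics
cat > h.py <<'E'
import numpy as np, cv2
from station import r
def cal(n):
    c=r.get_calibration(n); f=210/np.tan(np.radians(c["fov_y"])/2)
    return np.array([[f,0,c["cx"]],[0,f,c["cy"]],[0,0,1]]),np.array(c["distortion"]),np.array(c["world_from_camera"])
def ray(n,px):
    K,d,T=cal(n); u=cv2.undistortPoints(np.array(px,float).reshape(-1,1,2),K,d).reshape(-1,2)
    v=np.c_[u[:,0],-u[:,1],-np.ones(len(u))]@T[:3,:3].T
    return T[:3,3],v
def onz(n,px,z):
    o,v=ray(n,px); return o+v*((z-o[2])/v[:,2])[:,None]
def proj(n,P):
    K,d,T=cal(n); p=(np.atleast_2d(P)-T[:3,3])@T[:3,:3]
    p=p*[1,-1,-1]
    return cv2.projectPoints(p.reshape(-1,1,3),np.zeros(3),np.zeros(3),K,d)[0].reshape(-1,2)
def snap(n,f):
    im=r.capture(n); cv2.imwrite("pics/"+f,im[:,:,::-1]); return im
E
python3 - <<'E'
from h import *
o=r.get_obs()
for k in o: print(k,np.round(o[k],3))
a=snap("scene","s0.png");b=snap("top","t0.png")
for n in("scene","top"): 
    K,d,T=cal(n); print(n,K[0,0],K[:2,2],d,T.round(2).tolist())
E
```

```text
pics
t 0.0
joints [ 1.251  0.508 -0.237  1.501  0.126  1.149 -0.155]
qvel [ 0.     0.001  0.001  0.001 -0.001  0.     0.   ]
joint_efforts [ 1.0000e-03 -6.2060e+01 -2.1860e+00 -2.4965e+01  1.3000e-02  1.2000e-02
 -0.0000e+00]
tool_pos [ 257.843 -568.759  230.411]
tool_rot [-0.001  0.977  0.211 -0.   ]
ft_force [0.181 1.052 0.927]
torque [ 0.03  -0.041  0.03 ]
grasp_force 0.0
grip_width 1.0
scene 519.6964384853619 [268.35980913 199.38336189] [-0.01686405  0.          0.          0.          0.        ] [[-0.76, 0.37, -0.54, -68.48], [-0.65, -0.46, 0.6, 742.8], [-0.02, 0.81, 0.59, 818.38], [0.0, 0.0, 0.0, 1.0]]
top 381.61530693230964 [278.45160932 211.97642244] [0.01735966 0.         0.         0.         0.        ] [[-0.01, 0.99, -0.15, 436.86], [-1.0, -0.01, -0.03, -8.58], [-0.03, 0.15, 0.99, 989.2], [0.0, 0.0, 0.0, 1.0]]
```

View pics/s0.png

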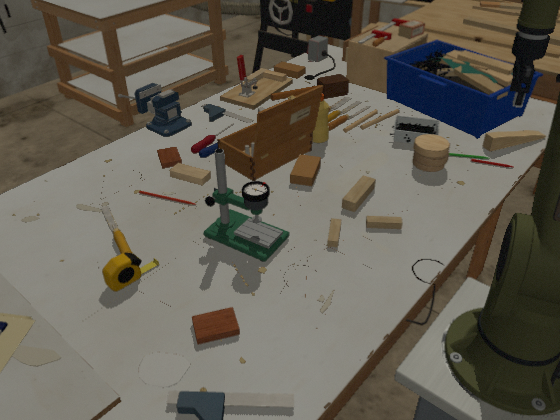

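View pics/t0.png

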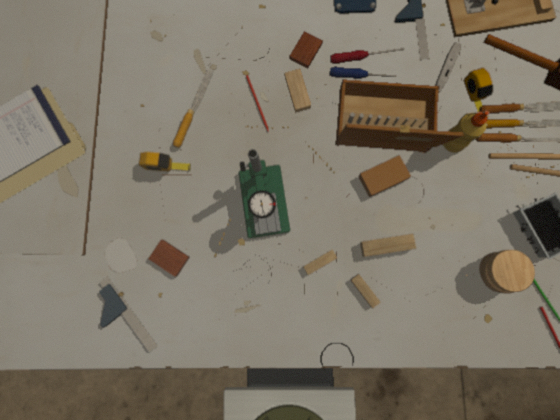

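The scene shows the gauge at about (250,215), and the top view at (262,205), with its front facing the robot. The largest pale block is at top (388,245), with smaller look-alikes at (320,262), (365,290) and (297,90). The walnut block (168,258) and cork block (385,176) are clear of the path.

Run:
```python
from h import *
im=cv2.imread("pics/t0.png"); s=cv2.imread("pics/s0.png")
hsv=cv2.cvtColor(im,cv2.COLOR_BGR2HSV)
print("hsv block",hsv[245,388],hsv[245,375],"table",hsv[225,340])
roi=np.zeros(im.shape[:2],np.uint8); roi[225:265,350:425]=1
m=((hsv[...,1]>hsv[225,340,1]+35)&(hsv[...,2]>90)).astype(np.uint8)*roi
c=max(cv2.findContours(m,0,1)[0],key=cv2.contourArea)
box=cv2.boxPoints(cv2.minAreaRect(c)); W=onz("top",box,30)[:,:2]
print("px",box.round(1).tolist()); print(W.round(1).tolist(),[np.linalg.norm(W[i]-W[i-1]).round(1) for i in range(4)],"c",W.mean(0))
# gauge base: green
g=((hsv[...,0]>45)&(hsv[...,0]<90)&(hsv[...,1]>90)).astype(np.uint8); roi[:]=0; roi[150:250,225:305]=1; g*=roi
pts=np.argwhere(g)[:,::-1].astype(np.float32); bx=cv2.boxPoints(cv2.minAreaRect(pts)); G=onz("top",bx,22)[:,:2]
print("green",G.round(1).tolist(),[np.linalg.norm(G[i]-G[i-1]).round(1) for i in range(4)],G.mean(0))
cv2.imwrite("pics/z0.png",np.hstack([cv2.resize(im[140:245,215:315],(400,420),interpolation=cv2.INTER_CUBIC),cv2.resize(s[140:265,195:295],(400,500),interpolation=cv2.INTER_CUBIC)[:420]]))
```

```text
hsv block [ 18 106 123] [ 18 102 130] table [ 19  40 142]
px [[361.3999938964844, 241.39999389648438], [413.0, 233.3000030517578], [415.29998779296875, 248.1999969482422], [363.79998779296875, 256.29998779296875]]
[[508.4, -187.0], [527.3, -315.2], [490.2, -318.7], [471.3, -191.3]] [np.float64(37.3), np.float64(129.6), np.float64(37.3), np.float64(128.8)] c [ 499.27230187 -253.04695485]
green [[711.8, 123.2], [725.4, 18.7], [540.1, -5.3], [526.8, 96.2]] [np.float64(187.0), np.float64(105.3), np.float64(186.9), np.float64(102.3)] [626.01585452  58.19954465]
```

View pics/z0.png

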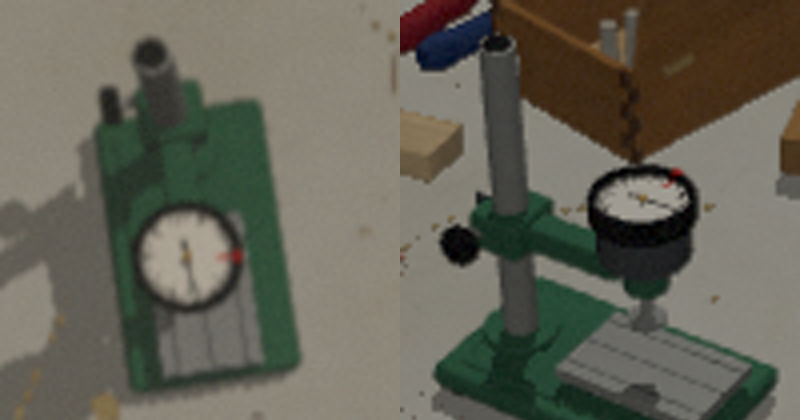

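The crop shows the dial in top at about (261.7,204.2), its red mark to the right (world -y), the column top at about (253,153), and the needle pointing to the robot. Next I'll fit the gauge frame.

```bash
cat >> h.py <<'E'
def dial(n,im,c,R=17,up=8):
    """dial white-face centre px in image (BGR) near c"""
    x0,y0=int(c[0])-R-8,int(c[1])-R-8; w=2*(R+8)
    cr=cv2.resize(im[y0:y0+w,x0:x0+w],None,fx=up,fy=up,interpolation=cv2.INTER_CUBIC)
    return cr,(x0,y0)
def topx(p,o,up): return (np.asarray(p,float)+.5)/up-.5+o
E
python3 - <<'E'
from h import *
for n,f,c in(("top","t0",(262,204)),("scene","s0",(256,191))):
    im=cv2.imread(f"pics/{f}.png"); cr,o=dial(n,im,c)
    h=cv2.cvtColor(cr,cv2.COLOR_BGR2HSV); dark=(h[...,2]<65).astype(np.uint8)
    w=((h[...,2]>110)&(h[...,1]<75)).astype(np.uint8)
    l,lab,st,ce=cv2.connectedComponentsWithStats(w)
    k=lab[lab.shape[0]//2-20:lab.shape[0]//2+20,lab.shape[1]//2-40:lab.shape[1]//2+40].ravel(); k=np.bincount(k[k>0]).argmax()
    ct=max(cv2.findContours((lab==k).astype(np.uint8),0,1)[0],key=cv2.contourArea)
    e=cv2.fitEllipse(cv2.convexHull(ct)); p=topx(e[0],o,8)
    print(n,p.round(2),np.array(e[1])/8,onz(n,[p],154.5).round(1))
    red=((h[...,0]<12)|(h[...,0]>168))&(h[...,1]>140)&(h[...,2]>70)
    q=topx(np.argwhere(red)[:,::-1].mean(0),o,8); print("red",q.round(2),(onz(n,[q],154.5)).round(1))
im=cv2.imread("pics/t0.png"); 
print("coltop",onz("top",[(253,153)],227).round(1))
E
```

```text
top [261.09 203.74] [21.86401749 22.45635033] [[585.2  54.3 154.5]]
red [273.76 203.57] [[585.2  26.1 154.5]]
scene [255.17 189.28] [10.92902946 22.09215927] [[585.1  51.5 154.5]]
red [263.61 182.81] [[587.4  20.3 154.5]]
coltop [[679.4  65.5 227. ]]
```

```bash
cat >> h.py <<'E'
from scipy.spatial.transform import Rotation as Ro
def togo(p,yaw):
    """remaining shift (units of 250 mm) in current tool axes, and turn (units of 30 deg) in tool axes, tool pointing down"""
    o=r.get_obs(); q=o["tool_rot"]; A=Ro.from_quat([q[1],q[2],q[3],q[0]])
    a=np.radians(yaw); B=Ro.from_matrix(np.array([[np.cos(a),np.sin(a),0],[np.sin(a),-np.cos(a),0],[0,0,-1]]))
    m=A.as_matrix()
    print("t",round(o["t"],2),"pos",np.round(o["tool_pos"],1),"yaw",np.degrees(np.arctan2(m[1,0],m[0,0])).round(2),"F",np.round(o["ft_force"],1),"grip",round(o["grip_width"],3),round(o["grasp_force"],1),"j",np.round(o["joints"],2))
    d=np.array(p)-o["tool_pos"]
    print("shift",(m.T@d/250).round(4),"(aligned frame)",(B.as_matrix().T@d/250).round(4),"turn",((A.inv()*B).as_rotvec(degrees=True)/30).round(4))
E
python3 -m creep '[[[0.123,-0.0525,0.036,0,0,0,1],[0.123,-0.0525,0.036,0,0,0,1],[0.123,-0.0525,0.036,0,0,0,1],[0.123,-0.0525,0.036,0,0,0,1],[0.123,-0.0525,0.036,0,0,0,1],[0.123,-0.0525,0.036,0,0,0,1],[0.123,-0.0525,0.036,0,0,0,1],[0.123,-0.0525,0.036,0,0,0,1],[0.123,-0.0525,0.036,0,0,0,1],[0.123,-0.0525,0.036,0,0,0,1],[0.123,-0.0525,0.036,0,0,0,1]]]'
python3 -m creep '[[[0,0,0,0,0,-0.224,1],[0,0,0,0,0,-0.224,1],[0,0,0,0,0,-0.224,1],[0,0,0,0,0,-0.224,1],[0,0,0,0,0,-0.224,1],[0,0,0,0,0,-0.224,1],[0,0,0,0,0,-0.224,1],[0,0,0,0,0,-0.224,1],[0,0,0,0,0,-0.224,1],[0,0,0,0,0,-0.224,1],[0,0,0,0,0,-0.224,1],[0,0,0,0,0,0,1],[0,0,0,0,0,0,1]]]'
python3 -c "
from h import *
togo([505.9,-297.5,6],98.4)"
```

```text
t: 1.02
tool_pos: [507.2, -296.6, 131.6]
tool_rot: [-0.0, 0.977, 0.211, -0.0]
ft_force: [-0.2, -0.6, 0.7]
grip_width: 1.001
grasp_force: 0.0
t: 2.1
tool_pos: [506.3, -298.1, 131.9]
tool_rot: [-0.0, 0.655, 0.755, 0.0]
ft_force: [-0.4, -0.7, 0.0]
grip_width: 0.992
grasp_force: 0.0
t 2.1 pos [ 506.3 -298.1  131.9] yaw 98.09 F [-0.4 -0.7  0. ] grip 0.992 0.0 j [ 0.87  0.6  -0.61  1.73  0.41  0.94  0.24]
shift [ 0.002  -0.001   0.5035] (aligned frame) [ 0.0025 -0.0011  0.5035] turn [-0.0006 -0.0017 -0.0102]
```

```bash
python3 -m creep '[[[0,0,0.12,0,0,0,1],[0,0,0.12,0,0,0,1],[0,0,0.12,0,0,0,1],[0,0,0.08,0,0,-0.01,1],[0,0,0.06,0,0,0,1],[0,0,0,0,0,0,1],[0,0,0,0,0,0,0.2],[0,0,0,0,0,0,0],[0,0,0,0,0,0,0],[0,0,0,0,0,0,-0.15],[0,0,0,0,0,0,-0.15],[0,0,0,0,0,0,-0.15],[0,0,0,0,0,0,-0.15]]]'
python3 -c "
from h import *
togo([505.9,-297.5,6],98.4)"
```

```text
t: 3.18
tool_pos: [507.2, -298.5, 8.8]
tool_rot: [0.001, 0.652, 0.758, 0.0]
ft_force: [-1.3, -0.5, 5.7]
grip_width: 0.433
grasp_force: 44.0
t 3.18 pos [ 507.2 -298.5    8.8] yaw 98.58 F [-1.3 -0.5  5.7] grip 0.433 44.0 j [ 0.8   0.75 -0.51  1.84  0.55  0.69  0.13]
shift [ 0.0046 -0.0046  0.0112] (aligned frame) [ 0.0046 -0.0046  0.0112] turn [0.003  0.0032 0.0061]
```

```bash
python3 -m creep '[[[0,0,0,0,0,0,-0.3],[0,0,0,0,0,0,-0.3],[0,0,-0.06,0,0,0,-0.3],[0,0,-0.14,0,0,0,-0.3],[0,0,-0.14,0,0,0,-0.3],[0,0,-0.1,0,0,0,-0.3],[0,0,0,0,0,0.217,-0.3],[0,0,0,0,0,0.217,-0.3],[0,0,0,0,0,0.217,-0.3],[0,0,0,0,0,0.217,-0.3],[0,0,0,0,0,0.217,-0.3],[0,0,0,0,0,0.217,-0.3],[0,0,0,0,0,0.217,-0.3],[0,0,0,0,0,0.217,-0.3],[0,0,0,0,0,0.217,-0.3],[0,0,0,0,0,0.217,-0.3],[0,0,0,0,0,0.217,-0.3],[0,0,0,0,0,0.217,-0.3],[0,0,0,0,0,0.217,-0.3],[0,0,0,0,0,0.217,-0.3]]]'
python3 -c "
from h import *
togo([426.9,32.1,100],7.5)"
```

```text
t: 4.85
tool_pos: [506.6, -297.9, 118.0]
tool_rot: [0.0, 0.998, 0.062, 0.0]
ft_force: [0.1, 0.5, -1.3]
grip_width: 0.432
grasp_force: 60.4
t 4.85 pos [ 506.6 -297.9  118. ] yaw 7.13 F [ 0.1  0.5 -1.3] grip 0.432 60.4 j [ 0.59  0.56 -0.16  1.75  0.11  0.84 -1.06]
shift [-0.1525 -1.3493  0.0715] (aligned frame) [-0.1439 -1.3503  0.0719] turn [ 0.0004 -0.0017 -0.0122]
```

```bash
python3 -m creep '[[[-0.015,-0.135,0.005,0,0,-0.01,-0.3],[-0.015,-0.135,0.005,0,0,0,-0.3],[-0.015,-0.135,0.005,0,0,0,-0.3],[-0.015,-0.135,0.005,0,0,0,-0.3],[-0.015,-0.135,0.005,0,0,0,-0.3],[-0.015,-0.135,0.005,0,0,0,-0.3],[-0.015,-0.135,0.005,0,0,0,-0.3],[-0.015,-0.135,0.005,0,0,0,-0.3],[-0.015,-0.135,0.005,0,0,0,-0.3],[-0.01,-0.135,0.005,0,0,0,-0.3],[0,0,0.02,0,0,0,-0.3],[0,0,0,0,0,0,-0.3],[0,0,0,0,0,0,-0.3]]]'
python3 - <<'E'
from h import *
togo([426.9,32.1,46.3],7.5)
t=snap("top","t1.png"); s=snap("scene","s1.png")
cv2.imwrite("pics/z1.png",np.hstack([cv2.resize(t[150:300,200:333],(532,600),interpolation=cv2.INTER_CUBIC)[:,:400],cv2.resize(s[140:290,190:290],(400,600),interpolation=cv2.INTER_CUBIC)])[:,:,::-1])
E
```

```text
t: 5.93
tool_pos: [425.3, 31.3, 100.1]
tool_rot: [0.0, 0.998, 0.068, 0.0]
ft_force: [0.3, 0.1, -0.7]
grip_width: 0.435
grasp_force: 60.4
t 5.93 pos [425.3  31.3 100.1] yaw 7.8 F [ 0.3  0.1 -0.7] grip 0.435 60.4 j [-0.01  0.39 -0.16  2.18  0.11  0.58 -1.69]
shift [ 0.0067 -0.0024  0.2154] (aligned frame) [ 0.0068 -0.0024  0.2154] turn [ 0.0006 -0.0009  0.01  ]
```

View pics/z1.png

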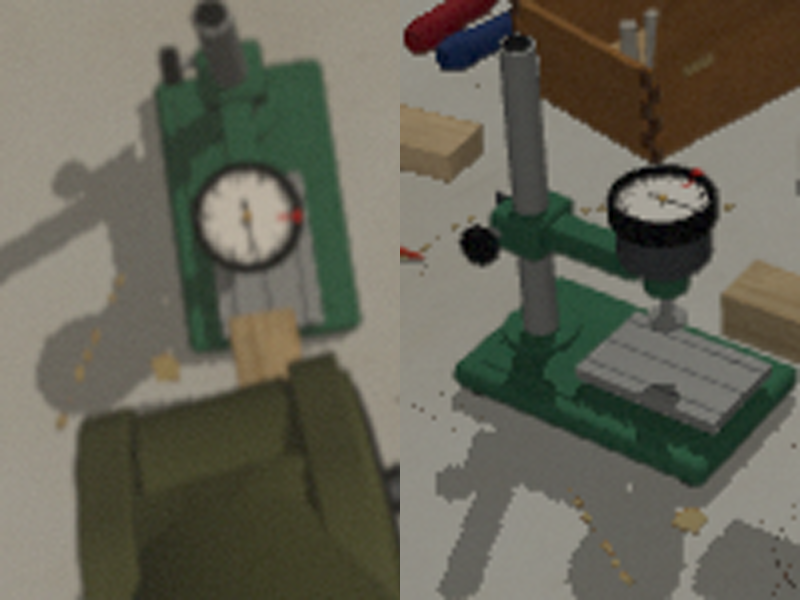

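The block is held level and lined up with the anvil: its end is at top crop (230-297,315) and the anvil front at about (222-325,321). I'll lower it to insertion height.

```bash
python3 -m creep '[[[0,0.004,0.1,0,0,0.01,-0.3],[0,0.004,0.08,0,0,0,-0.3],[0,0,0.03,0,0,0,-0.3],[0,0,0,0,0,0,-0.3],[0,0,0,0,0,0,-0.3]]]'
python3 - <<'E'
from h import *
togo([500.2,41.8,46.3],7.5)
t=snap("top","t2.png"); s=snap("scene","s2.png")
print(onz("top",[(257.5,229.5),(274.25,228)],122).round(1))
cv2.imwrite("pics/z2.png",np.hstack([cv2.resize(t[170:250,230:310],(400,400),interpolation=cv2.INTER_CUBIC),cv2.resize(s[180:280,200:300],(400,400),interpolation=cv2.INTER_CUBIC)])[:,:,::-1])
E
```

```text
t: 6.45
tool_pos: [425.4, 28.9, 47.4]
tool_rot: [0.0, 0.998, 0.064, -0.0]
ft_force: [0.4, 0.4, -1.3]
grip_width: 0.425
grasp_force: 60.3
t 6.45 pos [425.4  28.9  47.4] yaw 7.39 F [ 0.4  0.4 -1.3] grip 0.425 60.3 j [-0.03  0.49 -0.13  2.23  0.15  0.43 -1.72]
shift [ 0.3032 -0.0129  0.0043] (aligned frame) [ 0.3032 -0.0123  0.0045] turn [ 0.0002  0.0017 -0.0036]
[[531.3  65.1 122. ]
 [534.2  26.7 122. ]]
```

View pics/z2.png

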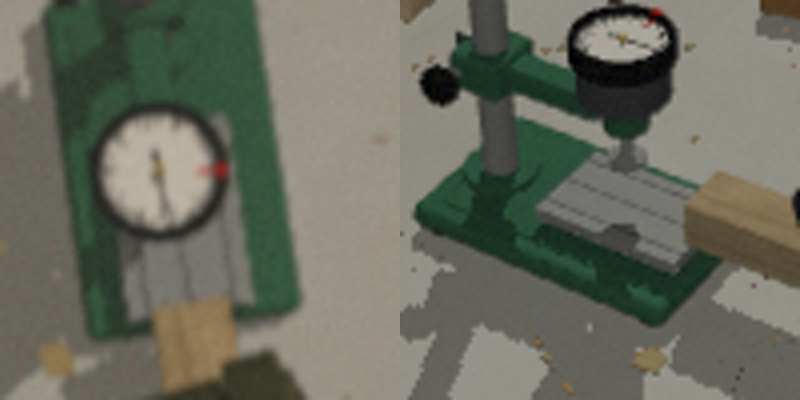

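```bash
python3 -m creep '[[[0.04,-0.006,0.003,0,0,0,-0.3],[0.04,-0.006,0,0,0,0,-0.3],[0.04,0,0,0,0,0,-0.3],[0.03,0,0,0,0,0,-0.3],[0,0,0,0,0,0,-0.3],[0.01,0,0,0,0,0,-0.3],[0.01,0,0,0,0,0,-0.3],[0.01,0,0,0,0,0,-0.3],[0.01,0,0,0,0,0,-0.3],[0.01,0,0,0,0,0,-0.3],[0.01,0,0,0,0,0,-0.3],[0,0,0,0,0,0,-0.3]]]'
python3 -c "
from h import *
togo([500.2,41.8,46.3],7.5)"
```

```text
t: 7.55
tool_pos: [478.2, 39.6, 46.6]
tool_rot: [-0.0, 0.998, 0.065, 0.001]
ft_force: [0.1, 0.8, -2.5]
grip_width: 0.433
grasp_force: 60.1
t 7.55 pos [478.2  39.6  46.6] yaw 7.48 F [ 0.1  0.8 -2.5] grip 0.433 60.1 j [-0.04  0.54 -0.13  2.1   0.14  0.51 -1.72]
shift [0.0883 0.0026 0.0015] (aligned frame) [0.0883 0.0026 0.0013] turn [-0.0003 -0.0029 -0.0008]
```

```bash
python3 -m creep '[[[0.011,0,0,0,0,0,-0.3],[0.011,0,0,0,0,0,-0.3],[0.011,0,0,0,0,0,-0.3],[0.011,0,0,0,0,0,-0.3],[0.011,0,0,0,0,0,-0.3],[0.011,0,0,0,0,0,-0.3],[0.011,0,0,0,0,0,-0.3],[0.011,0,0,0,0,0,-0.3],[0,0,0,0,0,0,-0.3],[0,0,0.002,0,0,0,-0.3],[0,0,0.002,0,0,0,-0.3],[0,0,0,0,0,0,-0.3],[0,0,0,0,0,0,-0.3]]]'
python3 -c "
from h import *
togo([500.2,41.8,45],7.5)"
```

```text
t: 8.63
tool_pos: [499.3, 42.3, 45.7]
tool_rot: [-0.0, 0.998, 0.065, 0.0]
ft_force: [1.5, -0.3, -3.1]
grip_width: 0.431
grasp_force: 60.1
t 8.63 pos [499.3  42.3  45.7] yaw 7.48 F [ 1.5 -0.3 -3.1] grip 0.431 60.1 j [-0.04  0.56 -0.14  2.05  0.14  0.54 -1.72]
shift [0.0033 0.0026 0.0027] (aligned frame) [0.0033 0.0026 0.0027] turn [-0.0002 -0.0017 -0.0007]
```

```bash
for i in 1; do python3 -m creep '[[[0,0,0.002,0,0,0,-0.3],[0,0,0,0,0,0,-0.3],[0,0,0,0,0,0,-0.3]]]'; done | grep -E 'pos|force'; python3 -m creep '[[[0,0,0.002,0,0,0,-0.3],[0,0,0,0,0,0,-0.3],[0,0,0,0,0,0,-0.3]]]' | grep -E 'pos|force'; python3 -m creep '[[[0,0,0.002,0,0,0,-0.3],[0,0,0,0,0,0,-0.3],[0,0,0,0,0,0,-0.3]]]' | grep -E 'pos|force'
```

```text
tool_pos: [499.0, 42.3, 45.1]
ft_force: [1.5, 0.7, -3.4]
grasp_force: 60.1
tool_pos: [499.0, 42.3, 44.6]
ft_force: [1.4, -0.4, -2.0]
grasp_force: 60.3
tool_pos: [498.9, 42.3, 44.3]
ft_force: [-0.7, 0.4, 3.5]
grasp_force: 61.0
```

```bash
python3 -m creep '[[[0,0,0,0,0,0,0],[0,0,0,0,0,0,0.1],[0,0,0,0,0,0,0.3],[0,0,0,0,0,0,0.6],[0,0,0,0,0,0,0.9],[0,0,0,0,0,0,0.9],[-0.03,0,-0.01,0,0,0,0.9],[-0.04,0,-0.04,0,0,0,0.9],[-0.04,0,-0.1,0,0,0,0.9],[-0.04,0,-0.14,0,0,0,0.9],[0,0,-0.16,0,0,0,0.9],[0,0,-0.16,0,0,0,0.9],[0,0,-0.12,0,0,0,0.9],[0,0,0,0,0,0,0.9],[0,0,0,0,0,0,0.9]]]'
cat > meas.py <<'E'
import sys
from h import *
tag=sys.argv[1]; C={"top":(261.5,204.2),"scene":(255.5,191)}
for n in C:
    im=np.mean([r.capture(n).astype(float) for _ in range(4)],0).astype(np.uint8)[:,:,::-1].copy()
    cv2.imwrite(f"pics/{n}{tag}.png",im)
    # rectify dial plane: 10 px per mm, world x up, y left, 80 mm about nominal centre
    g=np.mgrid[0:600,0:600]; X=585.5+(300-g[0])/7.5; Y=53+(300-g[1])/7.5
    P=proj(n,np.c_[X.ravel(),Y.ravel(),np.full(X.size,154.5)]).reshape(600,600,2).astype(np.float32)
    cv2.imwrite(f"pics/d{n}{tag}.png",cv2.remap(im,P[...,0],P[...,1],cv2.INTER_CUBIC))
a,b=[cv2.resize(cv2.imread(f"pics/d{n}{tag}.png"),(400,400)) for n in C]
cv2.imwrite(f"pics/dd{tag}.png",np.hstack([a,b]))
E
python3 -c "
from h import *
togo([585.5,53,240],7.5)"; python3 meas.py A
```

```text
t: 10.63
tool_pos: [462.0, 37.3, 228.3]
tool_rot: [0.0, 0.998, 0.065, 0.002]
ft_force: [0.2, -0.7, -1.0]
grip_width: 0.952
grasp_force: 0.0
t 10.63 pos [462.   37.3 228.3] yaw 7.46 F [ 0.2 -0.7 -1. ] grip 0.952 0.0 j [ 0.01  0.26 -0.19  1.91  0.06  0.97 -1.64]
shift [ 0.498   0.0018 -0.0448] (aligned frame) [ 0.4979  0.0021 -0.0468] turn [ 0.0008 -0.0077 -0.0014]
```

View pics/ddA.png

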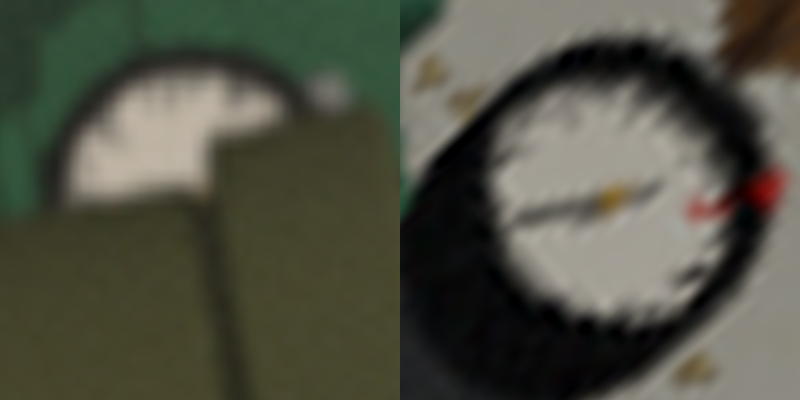

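View pics/sceneA.png

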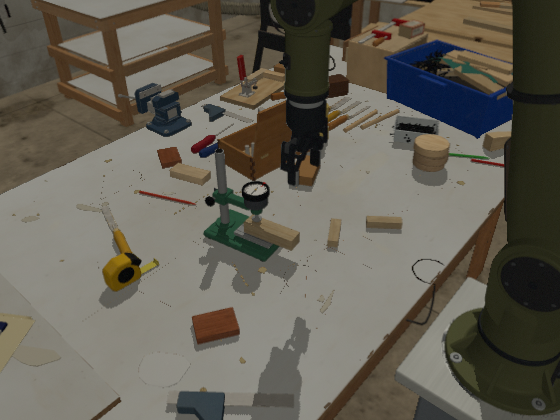

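The block lies flat under the plunger, released. In the rectified scene half, the needle tip is at (515,222) to the left (+y, about 104°) and the red mark at (770,190) (about -90°). The bezel must therefore turn about 166° clockwise, so I'll pre-turn the hand.

```bash
python3 -m creep '[[[0,0,-0.03,0,0,-0.227,1],[0,0,-0.03,0,0,-0.227,1],[0,0,0,0,0,-0.227,1],[0,0,0,0,0,-0.227,1],[0,0,0,0,0,-0.227,1],[0,0,0,0,0,-0.227,1],[0,0,0,0,0,-0.227,1],[0,0,0,0,0,-0.227,1],[0,0,0,0,0,-0.227,1],[0,0,0,0,0,-0.227,1],[0,0,0,0,0,-0.227,1],[0,0,0,0,0,-0.227,1],[0,0,0,0,0,-0.227,1]]]' >/dev/null
python3 -m creep '[[[0,0,0,0,0,-0.227,1],[0,0,0,0,0,-0.227,1],[0,0,0,0,0,-0.227,1],[0,0,0,0,0,-0.227,1],[0,0,0,0,0,-0.227,1],[0,0,0,0,0,-0.227,1],[0,0,0,0,0,-0.227,1],[0,0,0,0,0,-0.227,1],[0,0,0,0,0,-0.227,1],[0,0,0,0,0,-0.227,1],[0,0,0,0,0,-0.227,1],[0,0,0,0,0,-0.227,1],[0,0,0,0,0,0,1],[0,0,0,0,0,0,1]]]' >/dev/null
python3 -c "
from h import *
togo([585.7,52,250],177.5)
h=onz('top',[(261.5,203.5)],154.5);print(h)"
```

```text
t 13.28 pos [461.6  37.2 241.2] yaw 177.5 F [ 0.1  0.2 -0.6] grip 1.002 0.0 j [ 0.48  0.31 -0.81  1.88  0.26  1.05  1.09]
shift [-0.4933  0.0809 -0.0357] (aligned frame) [-0.4933  0.0809 -0.0353] turn [ 0.0009 -0.0016  0.0001]
[[585.73988316  53.41652449 154.5       ]]
```

```bash
python3 -m creep '[[[-0.1,0.017,0,0,0,0,1],[-0.1,0.017,0,0,0,0,1],[-0.1,0.016,0,0,0,0,1],[-0.1,0.016,0,0,0,0,1],[-0.094,0.015,0,0,0,0,1],[0,0,0,0,0,0,1],[0,0,0.1,0,0,0,1],[0,0,0.1,0,0,0,1],[0,0,0.06,0,0,0,1],[0,0,0,0,0,0,1],[0,0,0,0,0,0,1]]]' >/dev/null
python3 -c "
from h import *
togo([585.7,52,128],177.5)"
```

```text
t 14.2 pos [585.3  52.6 176.1] yaw 177.62 F [-0.6 -0.1  1.3] grip 0.999 0.0 j [ 0.32  0.57 -0.73  1.68  0.42  1.06  0.99]
shift [-0.0022 -0.0023  0.1925] (aligned frame) [-0.0018 -0.0024  0.1925] turn [-0.0005 -0.0035  0.0039]
```

```bash
python3 -m creep '[[[0,0,0.06,0,0,0,1],[0,0,0.06,0,0,0,1],[0,0,0.05,0,0,0,1],[0,0,0.022,0,0,0,1],[0,0,0,0,0,0,0.8],[0,0,0,0,0,0,0.65],[0,0,0,0,0,0,0.6],[0,0,0,0,0,0,0.58],[0,0,0,0,0,0,0.58]]]'
python3 -m creep '[[[0,0,0,0,0,0,0.55],[0,0,0,0,0,0,0.53],[0,0,0,0,0,0,0.53],[0,0,0,0,0,0,0.53]]]'
```

```text
t: 14.95
tool_pos: [586.3, 52.8, 129.4]
tool_rot: [0.001, 0.02, 1.0, 0.0]
ft_force: [0.5, 0.4, 0.5]
grip_width: 0.79
grasp_force: 0.0
t: 15.28
tool_pos: [585.9, 52.7, 128.6]
tool_rot: [-0.0, 0.02, 1.0, 0.0]
ft_force: [-0.2, 0.3, -0.2]
grip_width: 0.763
grasp_force: 0.0
```

```bash
f(){ grep -E 'force|width' | tr '\n' ' '; echo; }
python3 -m creep '[[[0,0,0,0,0,0,0.49],[0,0,0,0,0,0,0.49],[0,0,0,0,0,0,0.49]]]'|f
python3 -m creep '[[[0,0,0,0,0,0,0.475],[0,0,0,0,0,0,0.475],[0,0,0,0,0,0,0.475]]]'|f
python3 -m creep '[[[0,0,0,0,0,0,0.465],[0,0,0,0,0,0,0.465],[0,0,0,0,0,0,0.465]]]'|f
```

```text
ft_force: [0.5, 1.1, -0.6] grip_width: 0.744 grasp_force: 0.0 
ft_force: [0.5, -0.2, 0.3] grip_width: 0.736 grasp_force: 0.0 
ft_force: [0.7, 0.2, -0.3] grip_width: 0.732 grasp_force: 0.0
```

```bash
f(){ grep -E 'force|width' | tr '\n' ' '; echo; }
python3 -m creep '[[[0,0,0,0,0,0,0.455],[0,0,0,0,0,0,0.455],[0,0,0,0,0,0,0.455]]]'|f
python3 -m creep '[[[0,0,0,0,0,0,0.447],[0,0,0,0,0,0,0.447],[0,0,0,0,0,0,0.447]]]'|f
python3 -m creep '[[[0,0,0,0,0,0,0.44],[0,0,0,0,0,0,0.44],[0,0,0,0,0,0,0.44]]]'|f
```

```text
ft_force: [-0.6, 1.0, 0.2] grip_width: 0.728 grasp_force: 0.3 
ft_force: [1.3, 2.6, 1.1] grip_width: 0.724 grasp_force: 3.2 
ft_force: [-0.8, 1.6, 2.0] grip_width: 0.719 grasp_force: 9.0
```

```bash
python3 -m creep '[[[0,0,0,0,0,0.1,0.44],[0,0,0,0,0,0.1,0.44],[0,0,0,0,0,0.1,0.44],[0,0,0,0,0,0.1,0.44],[0,0,0,0,0,0.1,0.44],[0,0,0,0,0,0.1,0.44],[0,0,0,0,0,0.1,0.44],[0,0,0,0,0,0.1,0.44],[0,0,0,0,0,0,0.44],[0,0,0,0,0,0,0.44]]]'
python3 -c "
from h import *
togo([585.7,52,128],177.5-24)
print(r.get_obs()['torque'])"
```

```text
t: 17.62
tool_pos: [585.8, 52.2, 128.6]
tool_rot: [0.0, 0.227, 0.974, -0.0]
ft_force: [-1.5, -0.6, 3.4]
grip_width: 0.722
grasp_force: 9.1
t 17.62 pos [585.8  52.2 128.6] yaw 153.79 F [-1.5 -0.6  3.4] grip 0.722 9.1 j [ 0.23  0.6  -0.58  1.74  0.39  0.93  0.6 ]
shift [-0.     -0.0008  0.0026] (aligned frame) [-0.     -0.0008  0.0026] turn [-0.0017  0.0004  0.0098]
[-0.03838578  0.34209907 -0.03594523]
```

```bash
python3 -m creep '[[[0,0,0,0,0,0.1,0.44],[0,0,0,0,0,0.1,0.44],[0,0,0,0,0,0.1,0.44],[0,0,0,0,0,0.1,0.44],[0,0,0,0,0,0.1,0.44],[0,0,0,0,0,0.1,0.44],[0,0,0,0,0,0.1,0.44],[0,0,0,0,0,0.1,0.44],[0,0,0,0,0,0.1,0.44],[0,0,0,0,0,0.1,0.44]]]' | grep -A3 force
python3 -m creep '[[[0,0,0,0,0,0.1,0.44],[0,0,0,0,0,0.1,0.44],[0,0,0,0,0,0.1,0.44],[0,0,0,0,0,0.1,0.44],[0,0,0,0,0,0.1,0.44],[0,0,0,0,0,0.1,0.44],[0,0,0,0,0,0.1,0.44],[0,0,0,0,0,0.1,0.44],[0,0,0,0,0,0.1,0.44],[0,0,0,0,0,0.1,0.44]]]' | grep -A3 force
```

```text
ft_force: [-3.4, -2.9, 5.9]
grip_width: 0.72
grasp_force: 9.4
ft_force: [-7.6, -4.1, 9.2]
grip_width: 0.724
grasp_force: 9.6
```

Run:
```python
from h import *
togo([585.7,52,128],11.5)
s=snap("scene","s3.png")
cv2.imwrite("pics/z3.png",cv2.resize(s[60:260,160:360],(600,600),interpolation=cv2.INTER_CUBIC)[:,:,::-1])
```

```text
t 19.28 pos [584.2  51.1 128.6] yaw 93.65 F [-7.6 -4.1  9.2] grip 0.724 9.6 j [ 0.05  0.55 -0.28  1.74  0.19  0.88 -0.25]
shift [0.0031 0.0062 0.0022] (aligned frame) [ 0.0066 -0.0023  0.0022] turn [-2.7000e-03  8.0000e-03  2.7383e+00]
```

View pics/z3.png

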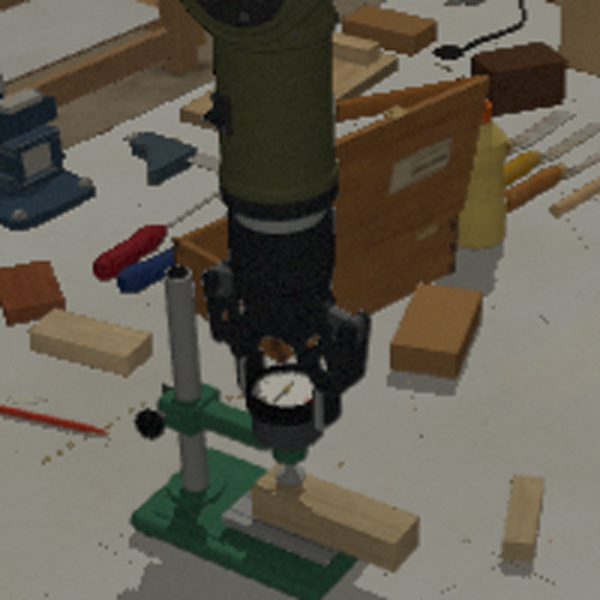

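The hand holds the bezel next to the column with clearance and the block sits undisturbed. Side load has grown to about 8 N from an axis offset of about 1.5 mm, so I'll release, recentre and regrip.

```bash
python3 -m creep '[[[0,0,0,0,0,0,0.5],[0,0,0,0,0,0,0.5],[0,0,0,0,0,0,0.53],[0,0,0,0,0,0,0.53]]]'
python3 -c "
from h import *
togo([584.2,51.3,129.5],93.65)"
```

```text
t: 19.67
tool_pos: [585.8, 52.5, 128.2]
tool_rot: [-0.0, 0.683, 0.73, -0.0]
ft_force: [-1.9, -1.3, 0.3]
grip_width: 0.767
grasp_force: 0.9
t 19.67 pos [585.8  52.5 128.2] yaw 93.77 F [-1.9 -1.3  0.3] grip 0.767 0.9 j [ 0.05  0.56 -0.29  1.74  0.19  0.88 -0.25]
shift [-0.0043 -0.0066 -0.0051] (aligned frame) [-0.0043 -0.0066 -0.0051] turn [-0.0012  0.0001  0.004 ]
```

```bash
f(){ grep -E 'pos|force|width' | tr '\n' ' '; echo; }
python3 -m creep '[[[-0.004,-0.007,-0.005,0,0,0,0.53],[0,0,0,0,0,0,0.53],[0,0,0,0,0,0,0.47],[0,0,0,0,0,0,0.455],[0,0,0,0,0,0,0.455],[0,0,0,0,0,0,0.455]]]'|f
python3 -m creep '[[[0,0,0,0,0,0,0.447],[0,0,0,0,0,0,0.447],[0,0,0,0,0,0,0.447]]]'|f
python3 -m creep '[[[0,0,0,0,0,0,0.44],[0,0,0,0,0,0,0.44],[0,0,0,0,0,0,0.44]]]'|f
```

```text
tool_pos: [584.2, 51.7, 129.8] ft_force: [-0.6, 0.1, 0.1] grip_width: 0.726 grasp_force: 0.5 
tool_pos: [584.1, 51.7, 129.8] ft_force: [-2.1, 0.7, 1.5] grip_width: 0.728 grasp_force: 3.1 
tool_pos: [584.1, 51.7, 129.9] ft_force: [-2.0, 0.7, 2.6] grip_width: 0.721 grasp_force: 8.8
```

```bash
python3 -m creep '[[[0,0,0,0,0,0.1,0.44],[0,0,0,0,0,0.1,0.44],[0,0,0,0,0,0.1,0.44],[0,0,0,0,0,0.1,0.44],[0,0,0,0,0,0.1,0.44],[0,0,0,0,0,0.1,0.44],[0,0,0,0,0,0.1,0.44],[0,0,0,0,0,0.1,0.44],[0,0,0,0,0,0.1,0.44],[0,0,0,0,0,0.1,0.44],[0,0,0,0,0,0.1,0.44],[0,0,0,0,0,0.1,0.44],[0,0,0,0,0,0.1,0.44],[0,0,0,0,0,0.1,0.44],[0,0,0,0,0,0,0.44]]]' | grep -A3 force
python3 -m creep '[[[0,0,0,0,0,0.1,0.44],[0,0,0,0,0,0.1,0.44],[0,0,0,0,0,0.1,0.44],[0,0,0,0,0,0.1,0.44],[0,0,0,0,0,0.1,0.44],[0,0,0,0,0,0.1,0.44],[0,0,0,0,0,0.1,0.44],[0,0,0,0,0,0.1,0.44],[0,0,0,0,0,0.1,0.44],[0,0,0,0,0,0.1,0.44],[0,0,0,0,0,0.1,0.44],[0,0,0,0,0,0.1,0.44],[0,0,0,0,0,0.1,0.44],[0,0,0,0,0,0,0.44]]]'
```

```text
ft_force: [-4.5, 0.6, 6.3]
grip_width: 0.722
grasp_force: 9.0
t: 23.08
tool_pos: [582.8, 52.7, 129.8]
tool_rot: [-0.001, 0.994, 0.11, -0.001]
ft_force: [-6.8, 2.2, 7.3]
grip_width: 0.726
grasp_force: 9.1
```

```bash
python3 -m creep '[[[0,0,0,0,0,0,0.5],[0,0,0,0,0,0,0.6],[0,0,0,0,0,0,1],[0,0,0,0,0,0,1],[0,0,-0.05,0,0,0,1],[0,0,-0.1,0,0,0,1],[0,0,-0.15,0,0,0,1],[0,0,-0.1,0,0,0,1],[0,0.1,-0.05,0,0,0,1],[0,0.16,0,0,0,0,1],[0,0.16,0,0,0,0,1],[0,0.16,0,0,0,0,1],[0,0.16,0,0,0,0,1],[0,0.16,0,0,0,0,1],[0,0.1,0,0,0,0,1],[0,0,0,0,0,0,1],[0,0,0,0,0,0,1]]]'
python3 meas.py B
```

```text
t: 24.5
tool_pos: [638.9, -194.8, 241.6]
tool_rot: [0.0, 0.994, 0.109, -0.0]
ft_force: [-0.2, 1.5, 0.2]
grip_width: 0.999
grasp_force: 0.0
```

View pics/ddB.png

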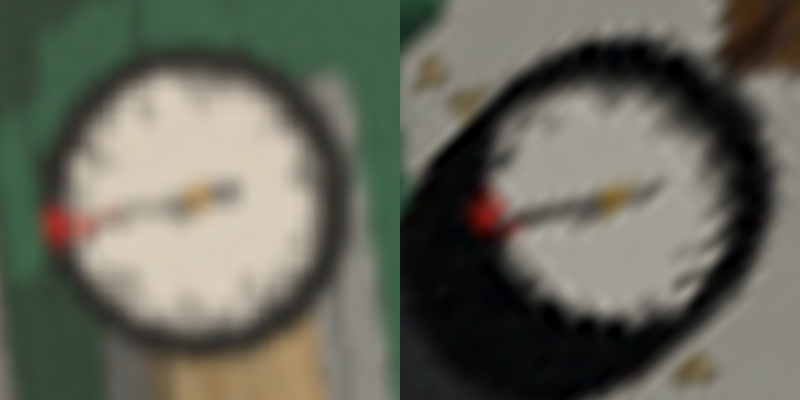

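Top half: hub at (195,198), needle tip near (110,214), red mark at (58,227) and its inner part at (90,226); nearly aligned. I'll get the angles numerically.

Run:
```python
from h import *
for n in("top","scene"):
    im=cv2.imread(f"pics/d{n}B.png"); h=cv2.cvtColor(im,cv2.COLOR_BGR2HSV).astype(int); b=im.astype(int)
    hub=(h[...,0]>10)&(h[...,0]<25)&(h[...,1]>100)&(h[...,2]>100); hub[:250]=hub[350:]=0; hub[:,:240]=hub[:,360:]=0
    c=np.argwhere(hub)[:,::-1].mean(0); print(n,"hub",c, "world",585.5+(300-c[1])/7.5,53+(300-c[0])/7.5)
    y,x=np.mgrid[:600,:600]; d=np.hypot(x-c[0],y-c[1])/7.5; th=np.degrees(np.arctan2(y-c[1],c[0]-x)) # 0=left,+ = ccw(down)
    red=np.clip(b[...,2]-np.maximum(b[...,1],b[...,0])-18-0,0,None)*(abs(th)<40)
    base=np.median(red[(d>8)&(d<17)])
    for lo,hi in((16,19),(19,21),(21,23),(23,25),(25,30)):
        w=np.clip(red-base-8,0,None)*(d>lo)*(d<hi); print(" red",lo,hi,round((w*th).sum()/max(w.sum(),1),2),int(w.sum()))
    g=h[...,2]
    for lo,hi in((5,8),(8,11),(11,14),(14,17),(17,20)):
        s=(d>lo)&(d<hi)&(abs(th)<35); w=np.clip(np.median(g[s])-15-g,0,None)*s; print(" ndl",lo,hi,round((w*th).sum()/max(w.sum(),1),2),int(w.sum()))
    # line fit of the needle by PCA over tip and tail
    s=(d<15)&(d>3)&((abs(th)<35)|(abs(th)>150)); w=np.clip(np.median(g[s])-20-g,0,None)*s
    P=np.c_[x.ravel(),y.ravel()]; W=w.ravel(); m=(P*W[:,None]).sum(0)/W.sum(); C=((P-m)*W[:,None]).T@(P-m)
    v=np.linalg.eigh(C)[1][:,1]; print(" axis",np.degrees(np.arctan(-v[1]/v[0])).round(2), "offset of hub from axis mm",(((c-m)@[v[1],-v[0]])/7.5).round(2))
    w=g<75; ct=max(cv2.findContours(w.astype(np.uint8),0,1)[0],key=cv2.contourArea); 
    f=((g>110)&(h[...,1]<75)).astype(np.uint8); l,lab,st,ce=cv2.connectedComponentsWithStats(f); k=lab[330,300]
    e=cv2.fitEllipse(cv2.convexHull(max(cv2.findContours((lab==k).astype(np.uint8),0,1)[0],key=cv2.contourArea))); print(" face",np.round(e[0],1),np.round(np.array(e[1])/7.5,1))
```

```text
top hub [295.22829582 298.36012862] world 585.7186495176849 53.63622722400858
 red 16 19 0.0 0
 red 19 21 12.81 833
 red 21 23 12.8 8333
 red 23 25 12.35 17430
 red 25 30 10.91 105178
 ndl 5 8 19.88 2367
 ndl 8 11 12.05 2798
 ndl 11 14 10.71 10361
 ndl 14 17 13.04 14937
 ndl 17 20 12.03 9723
 axis 11.92 offset of hub from axis mm -0.2
 face [289.5 301.7] [51.1 52.8]
scene hub [318.37586207 298.31149425] world 585.7251340996169 50.549885057471265
 red 16 19 15.34 1
 red 19 21 16.01 2161
 red 21 23 6.97 10659
 red 23 25 6.01 34068
 red 25 30 7.15 60986
 ndl 5 8 20.73 5139
 ndl 8 11 13.9 15458
 ndl 11 14 12.15 25833
 ndl 14 17 12.59 30959
 ndl 17 20 12.56 29832
 axis 12.13 offset of hub from axis mm -0.26
 face [312.1 304.4] [42.8 49.4]
```

The needle is at about 12.0° and the zero mark at 12.1-13.5° after parallax correction, which is inside one division (3.6°). The block is flat and free and the arm is clear, so I'm handing in.

```bash
python3 -c "
from station import r
print(r.hand_in())"
```

```text
the job is handed in; nothing more can be done
None
```

The job is handed in at about 25 s: the master block lies flat on the anvil under the plunger and is released, and the bezel, turned with about a 9 N grip, has its red zero mark roughly 1° from the needle tip by my image measurement (I took one small division as 3.6°).

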